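# Make up a lamp kit and a filling kit in their trays

### The job

Make up the two kits in the steel trays. Lamp kit, in the longer tray: lay both L-shaped brackets flat on the floor of its large compartment, turned so that they interlock and fill it, and stand the small bulb carton upright in the compartment beside them. Filling kit, in the shorter tray: stand the smaller of the two tins upright in its larger compartment and lay the pine block flat in the smaller one; let go of everything.

Things in the scene. Friction and masses are not known exactly. Their poses are not given: they have to be found in the camera images.
- bracket_a_lug (a point): First L-shaped steel bracket, both alike: 6 mm plate, two arms 32 mm wide, 72 mm long over the outer corner; on one arm an upright lug 38 mm long, 8 mm thick, top 46 mm above the underside. This point: middle of the lug, 26 mm up; x along the lug to its arm's end. From it the lug arm spans x -27..45, y -16..16 mm, the other x -27..5, y -16..56. Hold it by the lug. Loose, 130 g.
- bracket_b_lug (a point): Second L-shaped steel bracket, both alike: 6 mm plate, two arms 32 mm wide, 72 mm long over the outer corner; on one arm an upright lug 38 mm long, 8 mm thick, top 46 mm above the underside. This point: middle of the lug, 26 mm up; x along the lug to its arm's end. From it the lug arm spans x -27..45, y -16..16 mm, the other x -27..5, y -16..56. Hold it by the lug. Loose, 130 g.
- carton_mid (a point): Small bulb carton, 45 x 45 mm and 62 mm tall, standing upright on the board (all things and trays stand on a board 122 mm above the bench); this point is its centre, 31 mm above its underside, axes square to its sides, z up. Loose, 60 g.
- tin_mid (a point): Smaller of the two tins, grey, 63 mm in diameter and 60 mm tall, standing upright; this point is its centre, 30 mm above its underside. Loose, 180 g. (A larger, paler tin, 71 mm in diameter and 75 mm tall, stands among the things too and is not wanted.)
- block_mid (a point): Pine block, 45 mm (x) by 60 mm (y), 30 mm high, lying flat; this point is its centre, 15 mm above its underside. Loose, 60 g.
- lamp_tray: Longer steel tray, fixed, 86 (x) by 189 mm (y). Origin: centre of underside, z up. Floor 2 mm, walls and divider (3 mm thick) 12 mm above it. Large compartment inside 80 (x) by 120 mm (y), centre x 0, y +31.5: holds both brackets flat, outer corners in opposite corners of it, one half round from the other, 8 mm between them. Smaller: 80 (x) by 60 (y), centre y -61.5, for the carton.
- filling_tray: Shorter steel tray, fixed, 86 (x) by 151 mm (y). Origin: centre of underside, z up. Floor 2 mm, walls and divider (3 mm thick) 12 mm above it. Larger compartment inside 80 by 80 mm, centre x 0, y +32.5: for the tin. Smaller one 80 (x) by 62 mm (y), centre x 0, y -41.5: for the pine block, its 60 mm along the tray's x.

How it is judged:
By the outcome, as a careful person would: the job done as asked, in the order asked, and still so for the second after the job is handed in, with the robot touching nothing.
It also fails if it takes over 104 s, if anything falls off the work surface, if the arm or the gripper's body presses on something with over 40 N, if the wrist force passes 120 N, or if a joint passes its speed limit or range.

### The arm

A 7-joint arm with a two-finger parallel gripper is mounted at the origin on a cart in front of the work surface, level with it; the furniture and walls round the work are solid. World frame = base frame: x ahead of the robot, y to its left, z up, the work surface at z = 0. Lengths are in m, angles in degrees, forces in N, time in s.
With the tool pointing down it reaches from about 0.35 to 0.9 m from the base axis. Payload 7.2 kg.
Tool frame: the origin (TCP) lies at the very end of the fingers, on their centre line; the grasp point (between the pads) lies pinch_z behind it (pinch_z is the distance from the TCP to the grasp point, in m); z points along the fingers, y is the line along which they close (so a half turn about z gives the same grasp; the last joint's range is limited). The gripper opens to 88 mm and grips with 3 to 60 N. Pads are 20 mm wide; open, the fingers measure 115 mm over their backs; the gripper's body (75 mm by 178 mm) begins 61 mm behind the grasp point.
Start: joints at [-3.908, 23.554, -0.728, 91.456, 0.321, 64.991, -4.71], TCP at [0.625, -0, 0.223] pointing down, gripper open.
Joint ranges: [-169.25, 169.25], [-16.82, 113.86], [-84.01, 82.57], [7.8, 145.47], [-59.2, 239.2], [7.22, 106.19], [-163.78, 163.78]. Speed limits (degrees/s): [136.94, 136.94, 172.46, 172.46, 180, 180, 180].

### API

Orientations are given as a 3x3 rotation matrix whose columns are the frame's x, y, z axes.
In Python, from plant import get_obs, grab_frame, get_calibration, hand_in, find_in, pinch_z gives the robot as it stands.
- The arm moves only by the shell command python3 -m creep 'ROWS' [FORCE]. ROWS is a JSON object of lists of equal length, an entry for each row: "rot": the turn, a rotation vector about the tool's x, y, z in degrees, a list of three; "travel": the shift along the tool's x, y, z in mm, a list of three; "gripper": the closure, from 0 (fully open) to 1 (shut). In form: {"rot": [[rx, ry, rz], ...], "travel": [[tx, ty, tz], ...], "gripper": [gripper, ...]}. A call has 1 to 12 rows; each row shifts and turns the commanded pose from where the row before left it, along the tool's axes as they then stand; what a row does not reach is not made up. A row lasts 1/12 s, in which the tool goes at most 41.7 mm and 7.16 degrees, less where a joint would pass 70% of its speed; a pose out of reach is approached as far as the arm can. A call with a gripper value outside its range is refused whole. The fingers move at their own pace and stop on an object; FORCE is the grip in N (left out, the last holds). Time passes only in rows, so rows that do not move let the fingers close. It gives the time, the measured TCP pose, the force, the opening and the grip force at its end, in the units of the state.
- get_obs(): the state, without advancing time (a new reading comes with each control period).
- grab_frame(name): name is "scene" or "side" or "wrist"; returns the picture (400x640x3 uint8, red, green, blue); there is no depth.
- get_calibration(name): a dict with "K" (3x3 intrinsics, pixels), "distortion" ([k1, k2, p1, p2, k3] as OpenCV has them; the pictures are not rectified), "rvec" (rotation vector, rad) and "tvec" (3), from world to camera coordinates, as OpenCV has them; the wrist camera has in their place "T_tool_cam" (4x4, takes a point from camera to tool coordinates, whose origin is the TCP and whose axes are the flange's). Camera axes: x right, y down, z forward; pixel columns grow to the right and rows downward; lengths in m; the calibration is good to about 2 mm. A picture is of the moment at which its call begins: read the wrist's pose just before it. get_calibration takes no time and is no camera call.
- hand_in(): hands the job in; it is judged then, once.
Trained networks look in the newest picture that a camera, given by its name, has taken for a name from the list of things; names that differ only in an ending like _2 or _b are one class to them, and where a whole thing is asked for, a point or a joint stands for the part that bears it (a point fixed in the world has none). Each returns a list of dicts, best first, with "confidence" (0 to 1); they miss things now and then, are a little off and sometimes report something else, mostly with a low value. They report only what shows in the picture. A call takes as long as a camera call.
- find_in(camera, query): "centre" ([column, row] as shares, 0 to 1, of the picture: columns of its width, rows of its height, amid what is visible of it).
The state is a dict: "clock": time; "joints": joint angles; "joint_velocities": joint speeds; "tau": joint torques, N m; "eef_pos": TCP position; "orientation": TCP orientation; "contact_force": force on the tool from outside, world axes, zero at the start; "ft_torque": the same for the moment, N m; "grip_width": finger opening in m; "gripper_force": force on a finger pad.
Only numpy, scipy, OpenCV 4.12 (cv2) and the standard library are available. Lean on these libraries where they do the work, as an engineer would, in place of code of your own. Each camera call takes 0.05 s, during which the arm holds its last target. There are 200 camera calls.

## Working session

There is one attempt and no reset: what is moved stays moved. The work goes in short steps, Python scripts to look and compute and a shell command to move; the robot and the scene stay as the last step left them, time stands still between calls to the robot, and variables do not carry over. Pictures are saved under pics/ and viewed, at most 17 in all, crops included, and the job is handed in when it is done.

```bash
ls; mkdir -p pics
python3 - <<'E'
from plant import *
import cv2,numpy as np
o=get_obs();print({k:np.round(v,3).tolist() for k,v in o.items()});print(pinch_z)
for c in ["scene","side","wrist"]:
    im=grab_frame(c);cv2.imwrite(f"pics/{c}0.png",im[:,:,::-1])
    print(c,{k:np.round(v,4).tolist() for k,v in get_calibration(c).items()})
    for q in ["bracket_a_lug","carton_mid","tin_mid","block_mid","lamp_tray","filling_tray"]:
        print(q,[(round(d["centre"][0]*640),round(d["centre"][1]*400),round(d["confidence"],2)) for d in find_in(c,q)])
E
```

```text
pics
{'clock': 0.0, 'joints': [-3.908, 23.6, -0.728, 91.503, 0.316, 64.989, -4.708], 'joint_velocities': [-0.022, 0.054, 0.087, 0.039, -0.025, -0.071, 0.061], 'tau': [-0.0, -58.796, 0.642, -29.107, -0.054, 0.018, 0.0], 'eef_pos': [0.625, -0.0, 0.222], 'orientation': [[-0.0, 1.0, -0.002], [1.0, 0.0, -0.0], [-0.0, -0.002, -1.0]], 'contact_force': [0.339, -0.209, 0.473], 'ft_torque': [0.022, 0.037, -0.057], 'gripper_force': 0.0, 'grip_width': 0.088}
0.0187
scene {'K': [[445.0908, 0.0, 308.956], [0.0, 445.0908, 201.5492], [0.0, 0.0, 1.0]], 'distortion': [-0.1127, 0.0, 0.0, 0.0, 0.0], 'rvec': [1.9552, -1.0097, 0.5335], 'tvec': [-0.3656, 0.3296, 0.785]}
bracket_a_lug [(315, 234, 0.61)]
carton_mid [(314, 234, 0.61), (301, 192, 0.58)]
tin_mid [(343, 200, 0.66)]
block_mid []
lamp_tray [(375, 277, 0.98)]
filling_tray [(409, 244, 0.6)]
side {'K': [[420.8198, 0.0, 321.5598], [0.0, 420.8198, 195.5404], [0.0, 0.0, 1.0]], 'distortion': [-0.0751, 0.0, 0.0, 0.0, 0.0], 'rvec': [1.9552, -0.4977, 0.3538], 'tvec': [-0.4973, 0.2, 0.8146]}
bracket_a_lug [(253, 183, 0.81)]
carton_mid [(320, 184, 0.85)]
tin_mid [(349, 204, 0.87)]
block_mid [(303, 220, 0.68)]
lamp_tray [(327, 275, 0.59)]
filling_tray [(395, 261, 0.6), (283, 206, 0.17)]
wrist {'K': [[332.6892, 0.0, 317.5182], [0.0, 332.6892, 200.0845], [0.0, 0.0, 1.0]], 'distortion': [-0.0155, 0.0, 0.0, 0.0, 0.0], 'T_tool_cam': [[0.0008, -0.9693, -0.2459, 0.0668], [1.0, 0.0007, 0.0005, 0.0015], [-0.0004, -0.2459, 0.9693, -0.1622], [0.0, 0.0, 0.0, 1.0]]}
bracket_a_lug [(44, 85, 0.82)]
carton_mid [(234, 254, 0.94)]
tin_mid [(225, 356, 0.72)]
block_mid [(41, 84, 0.2)]
lamp_tray []
filling_tray []
```

View pics/scene0.png

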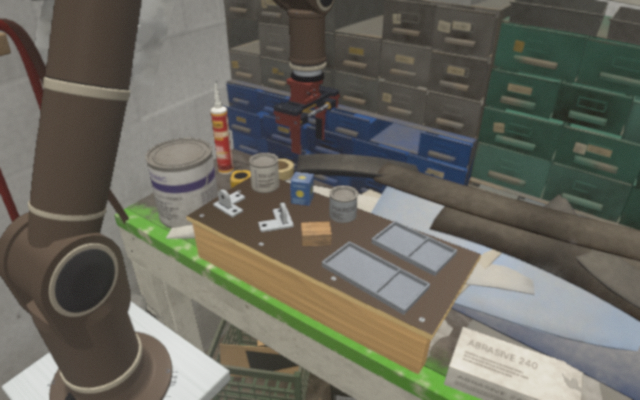

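View pics/side0.png

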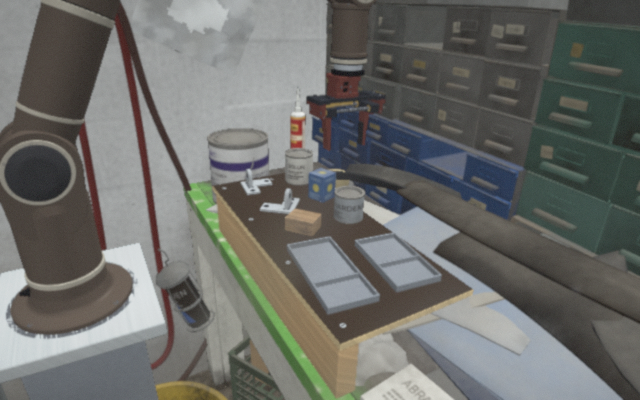

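View pics/wrist0.png

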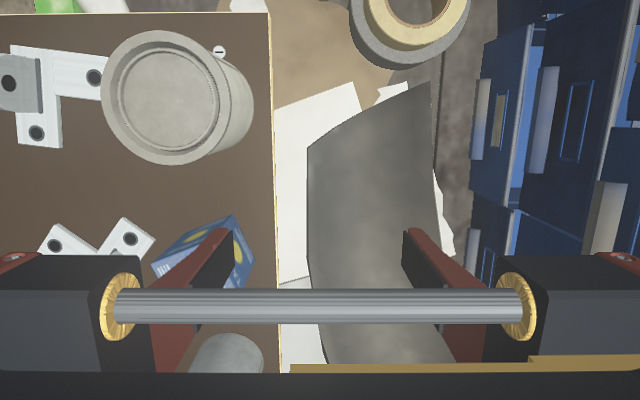

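The scene and side views show both brackets (229,203 / 279,218), carton (301,188), small tin (343,204), block (316,233), lamp tray (375,277) and filling tray (413,245). The large tin at (264,172) is not wanted. The wrist view is too low to be useful.

```bash
cat > h.py <<'E'
from plant import *
import cv2,numpy as np
from scipy.spatial.transform import Rotation as R
def campose(c,o=None):
    k=get_calibration(c);K=np.array(k["K"]);D=np.array(k["distortion"],float)
    if c=="wrist":
        o=o or get_obs();T=np.eye(4);T[:3,:3]=o["orientation"];T[:3,3]=o["eef_pos"]
        M=T@np.array(k["T_tool_cam"]);Rc=M[:3,:3];p=M[:3,3]
    else:
        Rc=cv2.Rodrigues(np.array(k["rvec"],float))[0].T;p=-Rc@np.array(k["tvec"]).ravel()
    return K,D,Rc,p
def onplane(cp,uv,z):
    K,D,Rc,p=cp
    n=cv2.undistortPoints(np.array(uv,float).reshape(-1,1,2),K,D)[:,0]
    d=np.c_[n,np.ones(len(n))]@Rc.T
    return p+d*((z-p[2])/d[:,2])[:,None]
def proj(cp,P):
    K,D,Rc,p=cp
    return cv2.projectPoints(np.array(P,float).reshape(-1,1,3),cv2.Rodrigues(Rc.T)[0],-Rc.T@p,K,D)[0][:,0]
def snap(n):
    o=get_obs();im=grab_frame("wrist")[:,:,::-1].copy();cv2.imwrite(f"pics/{n}.png",im);np.save(f"pics/{n}.npy",{"o":o},allow_pickle=True);return o,im
def cpn(n): return campose("wrist",np.load(f"pics/{n}.npy",allow_pickle=True).item()["o"])
E
python3 - <<'E'
from h import *
np.set_printoptions(precision=3,suppress=True)
for c,pts in {"scene":[(229,203),(279,218),(301,188),(343,204),(316,233),(375,277),(413,245)],"side":[(254,185),(282,204),(320,184),(349,204),(303,222),(332,273),(397,261)]}.items():
    cp=campose(c);print(c);print(np.vstack([onplane(cp,[p],.122+h)[0] for p,h in zip(pts,[.006,.006,.031,.03,.015,.0,.0])]))
E
```

```text
scene
[[ 0.427  0.087  0.128]
 [ 0.447 -0.049  0.128]
 [ 0.545 -0.037  0.153]
 [ 0.545 -0.154  0.152]
 [ 0.439 -0.155  0.137]
 [ 0.406 -0.314  0.122]
 [ 0.537 -0.332  0.122]]
side
[[ 0.425  0.082  0.128]
 [ 0.442 -0.045  0.128]
 [ 0.543 -0.035  0.153]
 [ 0.547 -0.153  0.152]
 [ 0.437 -0.155  0.137]
 [ 0.411 -0.313  0.122]
 [ 0.532 -0.336  0.122]]
```

```bash
python3 -m creep '{"rot":[[0,0,0],[0,0,0],[0,0,0],[0,0,0],[0,0,0],[0,0,0],[0,0,0],[0,0,0],[0,0,0]],"travel":[[-13,-24,-18],[-13,-24,-18],[-13,-24,-18],[-13,-24,-18],[-13,-24,-18],[-13,-24,-18],[0,0,0],[0,0,0],[0,0,0]],"gripper":[0,0,0,0,0,0,0,0,0]}'
python3 - <<'E'
from h import *
o,im=snap("w1");print(o["eef_pos"])
for q in ["bracket_a_lug","carton_mid","tin_mid","block_mid"]:
        print(q,[(round(d["centre"][0]*640),round(d["centre"][1]*400),round(d["confidence"],2)) for d in find_in("wrist",q)])
E
python3 -m creep '{"rot":[[0,0,0],[0,0,0],[0,0,0],[0,0,0],[0,0,0],[0,0,0],[0,0,0],[0,0,0],[0,0,0]],"travel":[[-38,0,0],[-38,0,0],[-38,0,0],[-38,0,0],[-38,0,0],[-38,0,0],[-38,0,0],[0,0,0],[0,0,0]],"gripper":[0,0,0,0,0,0,0,0,0]}'
python3 - <<'E'
from h import *
o,im=snap("w2");print(o["eef_pos"])
for q in ["lamp_tray","filling_tray","tin_mid","block_mid"]:
        print(q,[(round(d["centre"][0]*640),round(d["centre"][1]*400),round(d["confidence"],2)) for d in find_in("wrist",q)])
E
```

```text
clock: 1.8
eef_pos: [0.4813, -0.0776, 0.3305]
orientation: [[-0.0, 1.0, 0.001], [1.0, 0.0, 0.0], [0.0, 0.001, -1.0]]
contact_force: [-0.1, -0.6, 0.3]
grip_width: 0.0881
gripper_force: 0.0
[ 0.48131208 -0.07756562  0.33052353]
bracket_a_lug [(254, 22, 0.57)]
carton_mid [(382, 147, 0.65)]
tin_mid [(370, 252, 0.97)]
block_mid [(279, 247, 0.65)]
clock: 2.8
eef_pos: [0.4804, -0.3459, 0.3292]
orientation: [[0.004, 1.0, -0.002], [1.0, -0.004, 0.0], [0.0, -0.002, -1.0]]
contact_force: [0.4, 0.7, -0.4]
grip_width: 0.0877
gripper_force: 0.0
[ 0.48040137 -0.34594633  0.32921764]
lamp_tray [(248, 140, 0.58)]
filling_tray [(355, 164, 0.82)]
tin_mid [(379, 8, 0.9)]
block_mid [(275, 5, 0.67)]
```

View pics/w1.png

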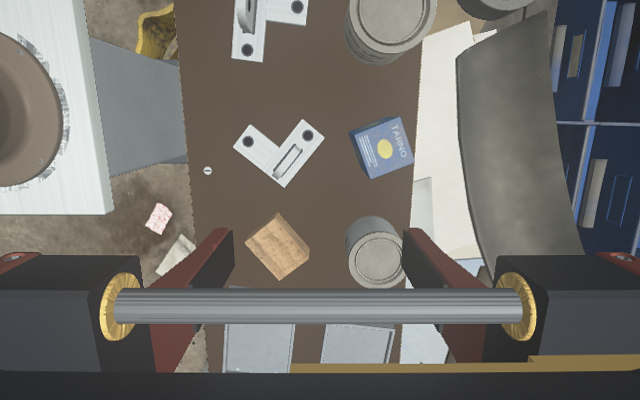

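View pics/w2.png

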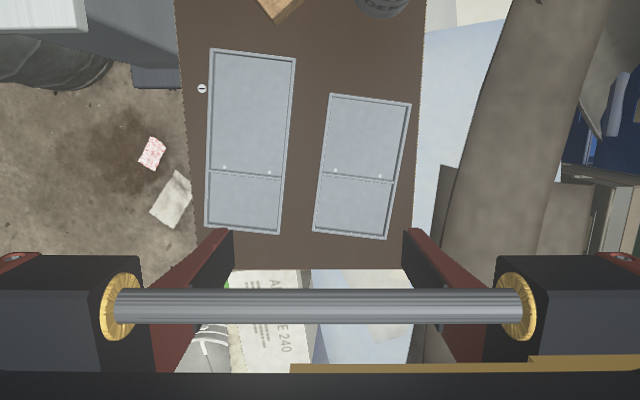

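w1 shows bracket A (285,187 outer corner), carton (381,148), tin (376,255) and block (277,246) clearly, with B cut off at the top. w2 shows both trays with their large compartments toward the top (+y). I'll take one more view so that B shows in full.

```bash
python3 -m creep '{"rot":[[0,0,0],[0,0,0],[0,0,0],[0,0,0],[0,0,0],[0,0,0],[0,0,0],[0,0,0],[0,0,0],[0,0,0],[0,0,0]],"travel":[[38,-4,0],[38,-4,0],[38,-4,0],[38,-4,0],[38,-4,0],[38,-4,0],[38,-4,0],[38,-4,0],[38,-4,0],[0,0,0],[0,0,0]],"gripper":[0,0,0,0,0,0,0,0,0,0,0]}'
python3 - <<'E'
from h import *
o,im=snap("w3")
def crop(im,x,y,w,h,s):
    c=cv2.resize(im[y:y+h,x:x+w],None,fx=s,fy=s,interpolation=cv2.INTER_CUBIC)
    for u in range((x//10+1)*10,x+w,10): cv2.line(c,(int((u-x+.5)*s),0),(int((u-x+.5)*s),4 if u%50 else 14),(0,0,255),1)
    for v in range((y//10+1)*10,y+h,10): cv2.line(c,(0,int((v-y+.5)*s)),(4 if v%50 else 14,int((v-y+.5)*s)),(0,0,255),1)
    return c
cv2.imwrite("pics/w3c.png",crop(im,200,0,266,200,3))
i=cv2.imread("pics/w1.png");cv2.imwrite("pics/w1c.png",crop(i,225,105,200,190,3.1))
i=cv2.imread("pics/w2.png");cv2.imwrite("pics/w2c.png",crop(i,190,40,240,205,2.9))
E
```

```text
clock: 3.97
eef_pos: [0.4445, 0.0008, 0.3312]
orientation: [[-0.006, 1.0, 0.001], [1.0, 0.006, 0.0], [0.0, 0.001, -1.0]]
contact_force: [-0.7, -0.2, 0.0]
grip_width: 0.0876
gripper_force: 0.0
```

View pics/w3c.png

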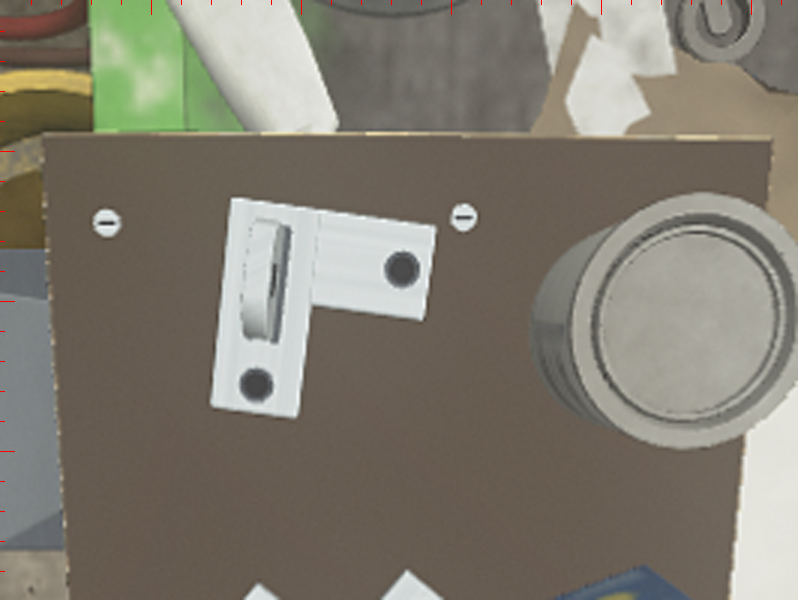

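View pics/w1c.png

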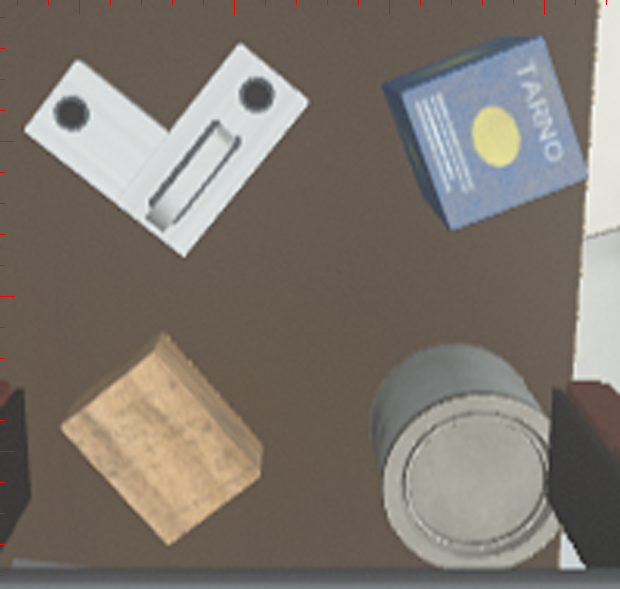

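View pics/w2c.png

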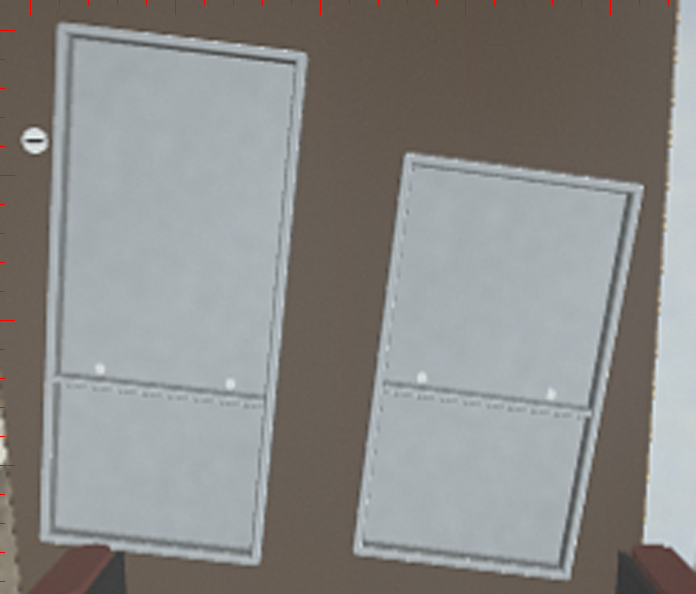

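The crops show the corners of brackets A and B, the block, the carton, the tin rim and both trays clearly. I'll fit a pose to each.

```bash
cat > fit.py <<'E'
from h import *
from scipy.optimize import least_squares
def fit(view,org,s,z,model,px,x0):
    cp=cpn(view);uv=(np.array(px,float)+.5)/s-.5+np.array(org);m=np.array(model,float)/1e3
    def P(q):
        c,s_=np.cos(q[2]),np.sin(q[2]);return np.c_[q[0]+m[:,0]*c-m[:,1]*s_,q[1]+m[:,0]*s_+m[:,1]*c,np.full(len(m),z)]
    r=least_squares(lambda q:(proj(cp,P(q))-uv).ravel(),x0)
    return r.x,np.sqrt(np.mean(r.fun**2))
if __name__=="__main__":
    L=[(-27,-16),(-27,56),(5,56),(5,16),(45,16),(45,-16)]
    sq=lambda a,b:[(-a,b),(a,b),(a,-b),(-a,-b)]
    S={}
    S["A"]=fit("w1",(225,105),3.1,.128,L,[(184,257),(25,130),(78,60),(169,133),(239,43),(309,101)],[.44,-.05,.8])
    S["B"]=fit("w3",(200,0),3,.128,L,[(232,198),(437,227),(424,320),(312,304),(298,417),(210,406)],[.43,.09,-1.6])
    S["carton"]=fit("w1",(225,105),3.1,.184,sq(22.5,22.5),[(404,94),(543,37),(587,178),(453,230)],[.54,-.03,.3])
    S["block"]=fit("w1",(225,105),3.1,.152,sq(22.5,30),[(62,427),(160,347),(261,478),(168,545)],[.44,-.15,.7])
    S["tin"]=fit("w1",(225,105),3.1,.182,[(0,0)],[(474,482)],[.54,-.15,0])
    S["lamp"]=fit("w2",(190,40),2.9,.136,sq(43,94.5),[(59,24),(307,54),(259,564),(41,543)],[.41,-.31,0])
    S["fill"]=fit("w2",(190,40),2.9,.136,sq(43,75.5),[(406,154),(643,185),(570,578),(355,553)],[.53,-.33,0])
    for k,(q,e) in S.items(): print(k,np.round(q[:2]*1e3,1),round(np.degrees(q[2]),1),"rms px",round(e,2))
    def tp(t,x,y):
        q=S[t][0];c,s=np.cos(q[2]),np.sin(q[2]);x/=1e3;y/=1e3;return np.round(1e3*(q[:2]+[x*c-y*s,x*s+y*c]),1)
    for n,a in dict(Agoal=("lamp",20,2.5),Bgoal=("lamp",-20,60.5),carton=("lamp",0,-61.5),tin=("fill",0,32.5),block=("fill",0,-41.5)).items(): print(n,tp(*a))
    o=get_obs();print("obs",o["eef_pos"],np.degrees(np.arctan2(o["orientation"][0][1],o["orientation"][1][1])))
E
python3 fit.py
```

```text
A [450.5 -58.2] 50.8 rms px 0.41
B [415.9  89.4] -97.4 rms px 0.37
carton [545.2 -40. ] 21.6 rms px 0.9
block [ 439.  -153.8] 37.5 rms px 0.76
tin [ 543.9 -152.1] 0.0 rms px 0.0
lamp [ 406.6 -311.6] -6.7 rms px 0.59
fill [ 526.9 -335.9] -7.3 rms px 0.67
Agoal [ 426.8 -311.4]
Bgoal [ 393.8 -249.1]
carton [ 399.4 -372.7]
tin [ 531.  -303.6]
block [ 521.6 -377. ]
obs [ 0.4447718  -0.00116745  0.33101901] 89.82207078325459
```

```bash
cat >> h.py <<'E'
NOM={"w1":(.481,-.078,.331),"w2":(.481,-.344,.331),"w3":(.445,-.002,.331)}
def cpn(n): return campose("wrist",{"eef_pos":np.array(NOM[n]),"orientation":np.array([[0,1,0],[1,0,0],[0,0,-1.]])})
E
python3 fit.py
python3 -c "
from plant import *;print(get_obs()['eef_pos'],get_obs()['clock'])"
```

```text
A [450.  -58.7] 50.7 rms px 0.38
B [416.8  86.8] -97.7 rms px 0.38
carton [544.9 -40.5] 21.6 rms px 0.87
block [ 438.5 -154.5] 37.5 rms px 0.74
tin [ 543.5 -152.8] 0.0 rms px 0.0
lamp [ 407.2 -310. ] -6.5 rms px 0.34
fill [ 528.2 -334. ] -7.0 rms px 0.37
Agoal [ 427.4 -309.8]
Bgoal [ 394.2 -247.6]
carton [ 400.2 -371.1]
tin [ 532.1 -301.8]
block [ 523.1 -375.2]
obs [ 0.4447718  -0.00116745  0.33101901] 89.82207078325459
[ 0.4447718  -0.00116745  0.33101901] 4.0167
```

```bash
python3 -m creep '{"rot":[[0,0,0],[0,0,0],[0,0,6.5],[0,0,6.5],[0,0,6.5],[0,0,6.5],[0,0,6.5],[0,0,6.5],[0,0,0],[0,0,0],[0,0,0],[0,0,0]],"travel":[[-28,2.5,0],[-28.5,2.5,0],[0,0,-0],[0,0,30],[0,0,30],[0,0,30],[0,0,30],[0,0,30],[0,0,26],[0,0,20],[0,0,0],[0,0,0]],"gripper":[0.5,0.5,0.5,0.5,0.5,0.5,0.5,0.5,0.5,0.5,0.5,0.5]}'
python3 -m creep '{"rot":[[0,0,0],[0,0,0],[0,0,0],[0,0,0],[0,0,0],[0,0,0],[0,0,0],[0,0,0]],"travel":[[0,0,0],[0,0,0],[0,0,0],[0,0,0],[0,0,0],[0,0,0],[0,0,0],[0,0,0]],"gripper":[1,1,1,1,1,1,1,1]}' 30
```

```text
clock: 5.02
eef_pos: [0.4494, -0.0596, 0.1343]
orientation: [[0.63, 0.776, -0.002], [0.776, -0.63, -0.0], [-0.002, -0.001, -1.0]]
contact_force: [-0.4, -0.5, 0.5]
grip_width: 0.0438
gripper_force: 0.0
clock: 5.68
eef_pos: [0.4501, -0.0584, 0.1351]
orientation: [[0.629, 0.777, 0.0], [0.777, -0.629, 0.0], [0.0, 0.0, -1.0]]
contact_force: [-1.5, -0.3, 6.2]
grip_width: 0.0078
gripper_force: 30.0
```

```bash
python3 -m creep '{"rot":[[0,0,0],[0,0,-6.5],[0,0,-6.5],[0,0,-6.5],[0,0,-6.5],[0,0,-6.5]],"travel":[[0,0,-25],[0,0,-35],[0,0,-20],[0,0,0],[0,0,0],[0,0,0]],"gripper":[1,1,1,1,1,1]}'
python3 -m creep '{"rot":[[0,0,0],[0,0,0],[0,0,0],[0,0,0],[0,0,0],[0,0,0],[0,0,0],[0,0,0],[0,0,0],[0,0,0]],"travel":[[-36,0.9,0],[-36,0.9,0],[-36,0.9,0],[-36,0.9,0],[-36,0.9,0],[-36,0.9,0],[-36,0.6,0],[0,0,0],[0,0,0],[0,0,0]],"gripper":[1,1,1,1,1,1,1,1,1,1]}'
python3 -m creep '{"rot":[[0,0,0],[0,0,0],[0,0,0],[0,0,0],[0,0,0]],"travel":[[0,0,30],[0,0,25],[0,0,10],[0,0,0],[0,0,0]],"gripper":[1,1,1,1,1]}'
```

```text
clock: 6.18
eef_pos: [0.45, -0.0586, 0.2149]
orientation: [[0.108, 0.994, 0.001], [0.994, -0.108, -0.0], [-0.0, 0.001, -1.0]]
contact_force: [0.1, -0.7, -0.9]
grip_width: 0.0077
gripper_force: 30.0
clock: 7.02
eef_pos: [0.4273, -0.3088, 0.2141]
orientation: [[0.113, 0.994, -0.001], [0.994, -0.113, 0.001], [0.001, -0.001, -1.0]]
contact_force: [0.3, 0.4, -1.0]
grip_width: 0.0077
gripper_force: 30.0
clock: 7.43
eef_pos: [0.4278, -0.3086, 0.1499]
orientation: [[0.112, 0.994, -0.001], [0.994, -0.112, 0.001], [0.001, -0.001, -1.0]]
contact_force: [-0.5, -0.0, -0.5]
grip_width: 0.0079
gripper_force: 30.0
```

```bash
python3 -m creep '{"rot":[[0,0,0],[0,0,0],[0,0,0],[0,0,0]],"travel":[[0,0,6],[0,0,5],[0,0,2],[0,0,0]],"gripper":[1,1,1,1]}'
python3 -m creep '{"rot":[[0,0,0],[0,0,0],[0,0,0]],"travel":[[0,0,1],[0,0,0],[0,0,0]],"gripper":[1,1,1]}'
```

```text
clock: 7.77
eef_pos: [0.4289, -0.3117, 0.1421]
orientation: [[0.114, 0.993, 0.006], [0.993, -0.114, -0.004], [-0.003, 0.006, -1.0]]
contact_force: [-10.3, 3.0, 34.7]
grip_width: 0.0079
gripper_force: 30.0
clock: 8.02
eef_pos: [0.4289, -0.3117, 0.1418]
orientation: [[0.114, 0.993, 0.006], [0.993, -0.114, -0.004], [-0.003, 0.007, -1.0]]
contact_force: [-12.8, 4.9, 41.2]
grip_width: 0.0079
gripper_force: 30.0
```

```bash
python3 -m creep '{"rot":[[0,0,0],[0,0,0],[0,0,0],[0,0,0]],"travel":[[0,0,-6],[0,0,-5],[0,0,-1],[0,0,0]],"gripper":[1,1,1,1]}'
python3 - <<'E'
from h import *
a=[]
for c,(x,y) in {"side":(270,205),"scene":(300,215)}.items():
    im=grab_frame(c)[:,:,::-1];a.append(cv2.resize(im[y:y+110,x:x+150],None,fx=2.66,fy=5.0 if 0 else 2.66,interpolation=cv2.INTER_CUBIC))
a.append(cv2.resize(grab_frame("wrist")[:,:,::-1][100:400,100:540],(399,272)))
w=min(i.shape[1] for i in a)
top=np.hstack([a[0][:,:w],a[1][:,:w]]);b=np.zeros((272,top.shape[1],3),np.uint8);b[:,:w]=a[2][:272,:w]
cv2.imwrite("pics/p1.png",np.vstack([top,b]))
E
```

```text
clock: 8.35
eef_pos: [0.428, -0.3096, 0.1483]
orientation: [[0.113, 0.994, 0.001], [0.994, -0.113, -0.001], [-0.0, 0.001, -1.0]]
contact_force: [-0.1, -0.7, -0.7]
grip_width: 0.0081
gripper_force: 30.0
```

View pics/p1.png

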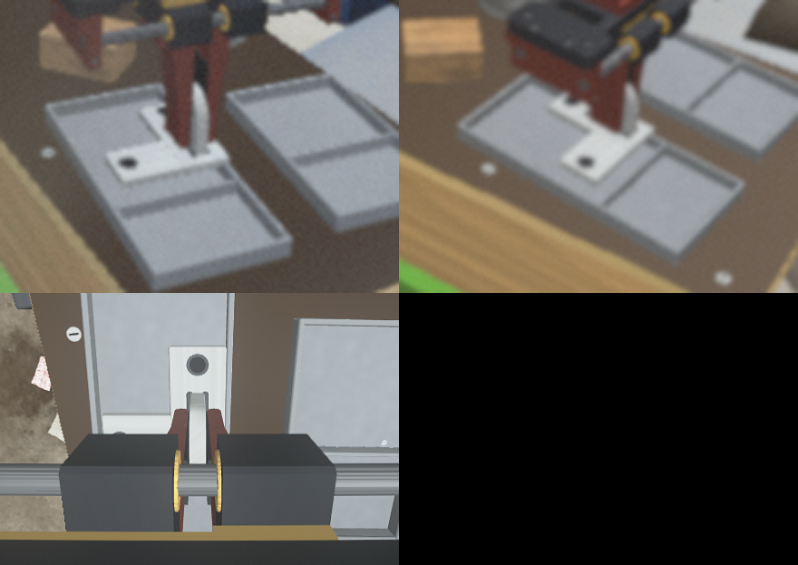

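The wrist part shows the bracket's right edge at the inner face of the tray's +x wall, so it seems to be resting on that wall. I'll measure it zoomed in.

Run:
```python
from h import *
o,im=snap("w4");print(o["eef_pos"])
c=cv2.resize(im[90:270,180:400],None,fx=3.3,fy=3.3,interpolation=cv2.INTER_CUBIC)
for u in range(190,400,10): cv2.line(c,(int((u-180+.5)*3.3),0),(int((u-180+.5)*3.3),5 if u%50 else 14),(0,0,255),1)
cv2.imwrite("pics/w4c.png",c)
```

```text
[ 0.42731461 -0.30933741  0.14718772]
```

View pics/w4c.png

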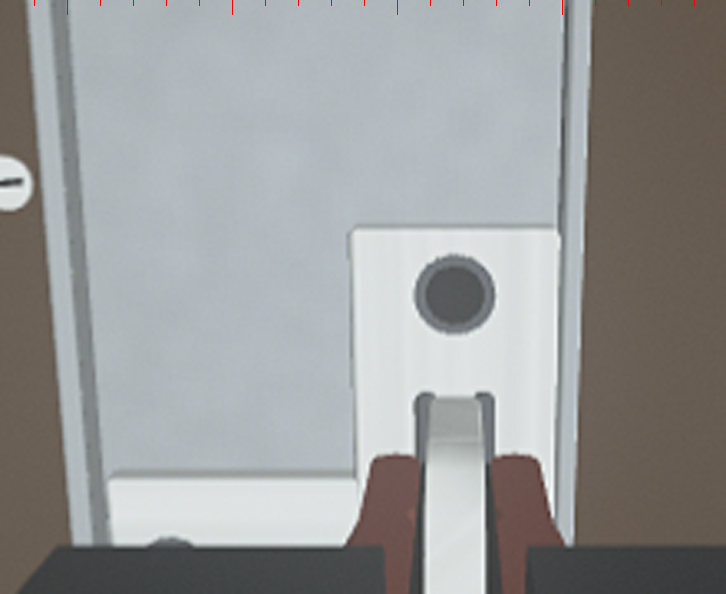

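```bash
cat >> h.py <<'E'
NOM["w4"]=(.4274,-.3098,.148)
E
python3 - <<'E'
from h import *
np.set_printoptions(precision=1,suppress=True)
f=np.radians(-6.5)
Rz=np.array([[np.cos(f),-np.sin(f),0],[np.sin(f),np.cos(f),0],[0,0,1]])
cp=campose("wrist",{"eef_pos":np.array(NOM["w4"]),"orientation":Rz@np.array([[0,1,0],[1,0,0],[0,0,-1.]])})
uv=(np.array([(350,228),(560,228),(357,475),(108,475)])+.5)/3.3-.5+[180,90]
m=np.array([(45,16),(45,-16),(5,16),(5,56)])/1e3
# model in lug frame -> yaw 83.5
a=f+np.pi/2;c,s=np.cos(a),np.sin(a)
for z in (.136,.141,.146):
    P=np.c_[.4274+m[:,0]*c-m[:,1]*s,-.3098+m[:,0]*s+m[:,1]*c,np.full(4,z)]
    print(z,(proj(cp,P)-uv).tolist())
# 6dof: solve relative pose of bracket to camera
obj=np.c_[m,np.full(4,-.020)]  # plate top is 20mm below lug pt
ok,rv,tv=cv2.solvePnP(obj,uv,cp[0],cp[1],flags=cv2.SOLVEPNP_IPPE)
Rb=cp[2]@cv2.Rodrigues(rv)[0];pb=cp[2]@tv.ravel()+cp[3];print(pb*1e3,Rb.round(3))
# tray features in this view: predicted wall-top inner edges x at tray fit
q=np.array([.4072,-.310]);
for x in(-40,40,43,-43):
    for y in (20,60):
        w=q+Rz[:2,:2]@np.array([x,y])/1e3;p=proj(cp,[(*w,.136)])[0];print(x,y,(p-[180,90])*3.3)
E
```

```text
0.136 [[-1.720697933379597, 0.28018315306809427], [-4.28364037064938, 0.3220925979263427], [-2.1102749703284758, -2.323397785717532], [1.2014627446433224, -2.4096896951483586]]
0.141 [[-2.6763330026337258, 1.518211138574543], [-3.491604078404748, 1.5611978187782825], [-2.965301562022546, 0.7994924406322923], [-1.5939572147616445, 0.7055221926225386]]
0.146 [[-3.688245411648893, 2.829209942525381], [-2.6529221256782876, 2.873333859080901], [-3.867679929427595, 4.095601917625089], [-4.54350637366224, 3.9929548224206144]]
[ 429.4 -308.2  123. ] [[ 1.  -0.1  0.2]
 [-0.1 -1.  -0.1]
 [ 0.2  0.  -1. ]]
-40 20 [ 80.6 394.2]
-40 60 [ 59.7 147.8]
40 20 [565.2 394.5]
40 60 [571.7 147.8]
43 20 [583.4 394.5]
43 60 [590.9 147.9]
-43 20 [ 62.5 394.1]
-43 60 [ 40.5 147.9]
```

Measured against the fit, the bracket is about 1.5 mm too far toward +x but level. I'll shift it and descend again, checking the moment for where contact occurs.

```bash
python3 -m creep '{"rot":[[0,0,0],[0,0,0],[0,0,0],[0,0,0],[0,0,0],[0,0,0]],"travel":[[0,-2,0],[0,0,0],[0,0,4],[0,0,3],[0,0,0],[0,0,0]],"gripper":[1,1,1,1,1,1]}'
python3 -m creep '{"rot":[[0,0,0],[0,0,0],[0,0,0],[0,0,0]],"travel":[[0,0,2],[0,0,1],[0,0,0],[0,0,0]],"gripper":[1,1,1,1]}'
python3 -c "
from plant import *;o=get_obs();print(o['eef_pos'],o['contact_force'],o['ft_torque'])"
```

```text
clock: 9.05
eef_pos: [0.4252, -0.3092, 0.1402]
orientation: [[0.113, 0.994, -0.001], [0.994, -0.113, 0.0], [0.0, -0.001, -1.0]]
contact_force: [0.3, 0.3, -1.0]
grip_width: 0.0078
gripper_force: 30.0
clock: 9.38
eef_pos: [0.4254, -0.3093, 0.1376]
orientation: [[0.113, 0.994, -0.0], [0.994, -0.113, 0.0], [0.0, -0.0, -1.0]]
contact_force: [-0.8, -0.4, -1.4]
grip_width: 0.0077
gripper_force: 30.0
[ 0.42541526 -0.30934753  0.13761261] [-0.83875185 -0.43143521 -1.40256508] [ 0.00152887 -0.04007012  0.02884211]
```

Clear this time: the camera bias is about 1.4 mm in x, and I'll subtract it from every fit. Now set A down, release and go to B.

```bash
python3 -m creep '{"rot":[[0,0,0],[0,0,0],[0,0,0],[0,0,0],[0,0,0],[0,0,0],[0,0,0]],"travel":[[0,0,1.5],[0,0,0],[0,0,0],[0,0,0],[0,0,0],[0,0,-30],[0,0,-40]],"gripper":[1,1,0.75,0.75,0.75,0.75,0.75]}'
python3 -c "
import math
f=math.radians(-6.5);c,s=math.cos(f),math.sin(f)
dx,dy=415.4-425.4,86.3+309.8
print('tool x',-s*dx+c*dy,'tool y',c*dx+s*dy)"
```

```text
clock: 9.97
eef_pos: [0.4236, -0.3081, 0.2042]
orientation: [[0.113, 0.994, -0.006], [0.994, -0.113, 0.003], [0.002, -0.006, -1.0]]
contact_force: [0.5, 0.4, 0.8]
grip_width: 0.0224
gripper_force: 0.0
tool x 392.4217798958173 tool y -54.77551153023373
```

```bash
python3 -m creep '{"rot":[[0,0,0],[0,0,0],[0,0,0],[0,0,0],[0,0,0],[0,0,0],[0,0,0],[0,0,0],[0,0,0],[0,0,0],[0,0,0],[0,0,0]],"travel":[[39.2,-5.5,0],[39.2,-5.5,0],[39.2,-5.5,0],[39.2,-5.5,0],[39.2,-5.5,0],[39.2,-5.5,0],[39.2,-5.5,0],[39.2,-5.5,0],[39.2,-5.5,0],[39.6,-5.3,0],[0,0,0],[0,0,0]],"gripper":[0.6,0.6,0.6,0.6,0.6,0.6,0.6,0.6,0.6,0.6,0.6,0.6]}'
python3 -m creep '{"rot":[[0,0,1.2],[0,0,0],[0,0,0],[0,0,0],[0,0,0],[0,0,0],[0,0,0],[0,0,0],[0,0,0],[0,0,0],[0,0,0]],"travel":[[0,0,30],[0,0,30],[0,0,11.5],[0,0,0],[0,0,0],[0,0,0],[0,0,0],[0,0,0],[0,0,0],[0,0,0],[0,0,0]],"gripper":[0.6,0.6,0.6,0.6,0.6,1,1,1,1,1,1]}'
```

```text
clock: 10.97
eef_pos: [0.4153, 0.0886, 0.2063]
orientation: [[0.108, 0.994, 0.0], [0.994, -0.108, 0.0], [0.0, 0.0, -1.0]]
contact_force: [0.6, -0.5, 0.0]
grip_width: 0.035
gripper_force: 0.0
clock: 11.88
eef_pos: [0.4156, 0.0868, 0.1352]
orientation: [[0.134, 0.991, 0.001], [0.991, -0.134, 0.0], [0.0, 0.001, -1.0]]
contact_force: [-1.7, -0.7, 5.0]
grip_width: 0.0077
gripper_force: 30.0
```

```bash
python3 -c "
import math
f=math.radians(-6.5);c,s=math.cos(f),math.sin(f)
dx,dy=392.8-415.4,-248-86.3
print('tool x',-s*dx+c*dy,'tool y',c*dx+s*dy)"
python3 -m creep '{"rot":[[0,0,0],[0,0,0],[0,0,-1.2],[0,0,0],[0,0,0]],"travel":[[0,0,-25],[0,0,-35],[0,0,-20],[0,0,0],[0,0,0]],"gripper":[1,1,1,1,1]}'
```

```text
tool x -334.70946398383785 tool y 15.389110424320375
clock: 12.3
eef_pos: [0.416, 0.0869, 0.2153]
orientation: [[0.113, 0.994, 0.002], [0.994, -0.113, 0.0], [0.001, 0.002, -1.0]]
contact_force: [-0.7, 0.9, -1.7]
grip_width: 0.0081
gripper_force: 30.0
```

```bash
python3 -m creep '{"rot":[[0,0,0],[0,0,0],[0,0,0],[0,0,0],[0,0,0],[0,0,0],[0,0,0],[0,0,0],[0,0,0],[0,0,0],[0,0,0]],"travel":[[-37.2,1.7,0],[-37.2,1.7,0],[-37.2,1.7,0],[-37.2,1.7,0],[-37.2,1.7,0],[-37.2,1.7,0],[-37.2,1.7,0],[-37.2,1.7,0],[-37.2,1.8,0],[0,0,0],[0,0,0]],"gripper":[1,1,1,1,1,1,1,1,1,1,1]}'
python3 -m creep '{"rot":[[0,0,0],[0,0,0],[0,0,0],[0,0,0],[0,0,0]],"travel":[[0,0,30],[0,0,25],[0,0,10],[0,0,0],[0,0,0]],"gripper":[1,1,1,1,1]}'
python3 - <<'E'
from h import *
o,im=snap("w5");print(o["eef_pos"])
c=cv2.resize(im[30:270,180:440],None,fx=2.4,fy=2.4,interpolation=cv2.INTER_CUBIC)
cv2.imwrite("pics/w5c.png",c)
E
```

```text
clock: 13.22
eef_pos: [0.3914, -0.2491, 0.2129]
orientation: [[0.118, 0.993, -0.003], [0.993, -0.118, 0.001], [0.0, -0.003, -1.0]]
contact_force: [0.1, 0.4, -2.3]
grip_width: 0.0075
gripper_force: 30.0
clock: 13.63
eef_pos: [0.3928, -0.2467, 0.1495]
orientation: [[0.112, 0.994, -0.001], [0.994, -0.112, 0.001], [0.001, -0.001, -1.0]]
contact_force: [-0.1, 0.2, -0.8]
grip_width: 0.008
gripper_force: 30.0
[ 0.39278429 -0.2467042   0.14948799]
```

View pics/w5c.png

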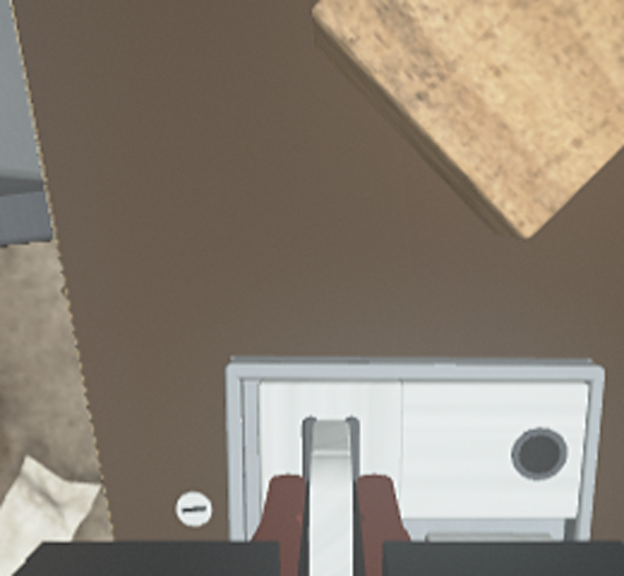

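Run:
```python
from h import *
np.set_printoptions(precision=1,suppress=True)
f=np.radians(-6.5);c,s=np.cos(f),np.sin(f);Rz=np.array([[c,-s,0],[s,c,0],[0,0,1]])
o=np.array((.3928,-.248,.150))
cp=campose("wrist",{"eef_pos":o,"orientation":Rz@np.array([[0,1,0],[1,0,0],[0,0,-1.]])})
px=lambda p:(np.array(p)+.5)/2.4-.5+[180,30]
q=np.array([.4072,-.310])
def loc(p,z): # tray-fit frame
    return (onplane(cp,px(p),z)[:,:2]-q)@Rz[:2,:2]*1e3
print("plate corners (expect -36,87.5; 36,87.5; 36,55.5)\n",loc([(260,380),(588,383),(577,520)],.143))
print("tray outer corners (expect -43,94.5; 43,94.5)\n",loc([(228,361),(604,366)],.136))
print("tray inner (expect -40,91.5; 40,91.5)\n",loc([(244,379),(588,381)],.136))
```

```text
plate corners (expect -36,87.5; 36,87.5; 36,55.5)
 [[-35.1  90.5]
 [ 36.1  89.9]
 [ 36.2  58.1]]
tray outer corners (expect -43,94.5; 43,94.5)
 [[-42.8  93.3]
 [ 41.7  92.3]]
tray inner (expect -40,91.5; 40,91.5)
 [[-39.3  89.2]
 [ 38.4  88.8]]
```

The plate is about 4.5 mm too far toward +y relative to the wall seen in the same picture, and about 1 mm toward +x. Shifting and lowering.

```bash
python3 -m creep '{"rot":[[0,0,0],[0,0,0],[0,0,0],[0,0,0],[0,0,0],[0,0,0],[0,0,0],[0,0,0]],"travel":[[-4.2,-1,0],[0,0,0],[0,0,5],[0,0,4],[0,0,3],[0,0,0],[0,0,0],[0,0,0]],"gripper":[1,1,1,1,1,1,1,1]}'
```

```text
clock: 14.35
eef_pos: [0.3913, -0.2517, 0.1374]
orientation: [[0.113, 0.994, -0.0], [0.994, -0.113, 0.0], [0.0, -0.0, -1.0]]
contact_force: [-0.1, 0.1, -1.1]
grip_width: 0.0078
gripper_force: 30.0
```

```bash
python3 -m creep '{"rot":[[0,0,0],[0,0,0],[0,0,0],[0,0,0],[0,0,0],[0,0,0],[0,0,0],[0,0,0],[0,0,0],[0,0,0]],"travel":[[0,0,1.5],[0,0,0],[0,0,0],[0,0,0],[0,0,0],[0,0,-30],[0,0,-40],[0,0,-30],[-40,15,-20],[-40,15,-10]],"gripper":[1,1,0.75,0.75,0.75,0.75,0.6,0.3,0.0,0.0]}'
python3 -m creep '{"rot":[[0,0,0],[0,0,0]],"travel":[[0,0,0],[0,0,0]],"gripper":[0,0]}'
python3 - <<'E'
from h import *
o,im=snap("w6");print(o["eef_pos"])
cv2.imwrite("pics/w6c.png",cv2.resize(im[0:270,160:460],None,fx=2.2,fy=2.2,interpolation=cv2.INTER_CUBIC))
E
```

```text
clock: 15.18
eef_pos: [0.412, -0.3276, 0.267]
orientation: [[0.109, 0.994, 0.005], [0.994, -0.109, -0.002], [-0.001, 0.005, -1.0]]
contact_force: [1.5, -0.4, -0.6]
grip_width: 0.0452
gripper_force: 0.0
clock: 15.35
eef_pos: [0.4103, -0.3297, 0.2635]
orientation: [[0.116, 0.993, 0.0], [0.993, -0.116, -0.001], [-0.001, 0.0, -1.0]]
contact_force: [0.1, 1.4, -0.1]
grip_width: 0.0589
gripper_force: 0.0
[ 0.41031468 -0.32968241  0.26345166]
```

View pics/w6c.png

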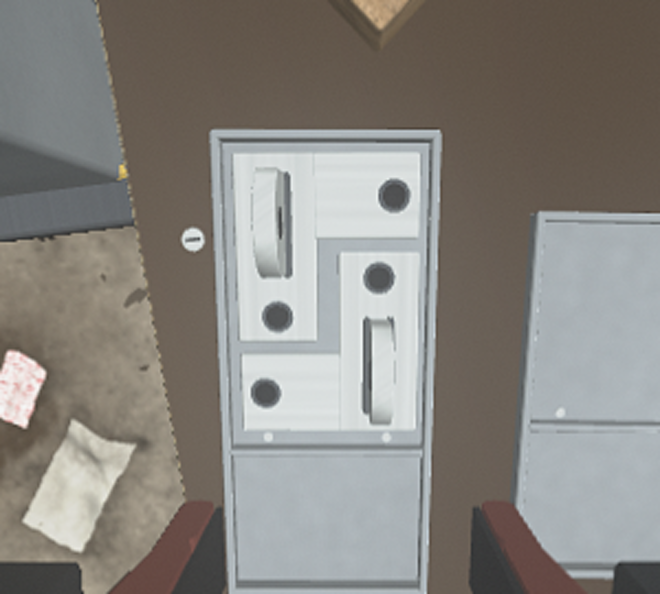

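Both brackets lie flat and interlocked in the large compartment. Next, the carton.

```bash
python3 -m creep '{"rot":[[0,0,0],[0,0,-7],[0,0,-7],[0,0,-7],[0,0,-7],[0,0,0],[0,0,0],[0,0,0]],"travel":[[0,0,0],[0,0,0],[0,0,0],[0,0,0],[0,0,0],[0,0,0],[0,0,0],[0,0,0]],"gripper":[0,0,0,0,0,0,0,0]}'
cat > go.py <<'E'
import sys
from h import *
x,y,z=map(float,sys.argv[1:4]);a=[]
o=get_obs();p=np.array(o["eef_pos"]);Rt=np.array(o["orientation"])
f=np.degrees(np.arctan2(Rt[1,1],Rt[0,1]));print("pos",(p*1e3).round(1),"phi",round(f,1),"tool travel",(Rt.T@(np.array([x,y,z])-p*1e3)).round(1))
E
python3 go.py 543.5 -41 143
```

```text
clock: 16.07
eef_pos: [0.4103, -0.3271, 0.2631]
orientation: [[-0.363, 0.932, -0.0], [0.932, 0.363, 0.0], [0.0, -0.0, -1.0]]
contact_force: [-0.2, 0.2, 0.7]
grip_width: 0.0876
gripper_force: 0.0
pos [ 410.3 -327.1  263.1] phi 21.3 tool travel [218.  228.1 120.2]
```

```bash
python3 -m creep '{"rot":[[0,0,0],[0,0,0],[0,0,0],[0,0,0],[0,0,0],[0,0,0],[0,0,0],[0,0,0],[0,0,0],[0,0,0],[0,0,0],[0,0,0]],"travel":[[21.8,22.8,0],[21.8,22.8,0],[21.8,22.8,0],[21.8,22.8,0],[21.8,22.8,0],[21.8,22.8,0],[21.8,22.8,0],[21.8,22.8,0],[21.8,22.8,0],[21.8,22.8,0],[0,0,0],[0,0,0]],"gripper":[0,0,0,0,0,0,0,0,0,0,0,0]}'
python3 go.py 543.5 -41 143
```

```text
clock: 17.07
eef_pos: [0.5428, -0.039, 0.2629]
orientation: [[-0.368, 0.93, -0.001], [0.93, 0.368, 0.0], [0.001, -0.0, -1.0]]
contact_force: [-0.5, -0.4, -1.1]
grip_width: 0.0882
gripper_force: 0.0
pos [542.8 -39.  262.9] phi 21.6 tool travel [-2.200e+00 -1.000e-01  1.199e+02]
```

```bash
python3 -m creep '{"rot":[[0,0,0],[0,0,0],[0,0,0],[0,0,0],[0,0,0],[0,0,0],[0,0,0],[0,0,0],[0,0,0],[0,0,0],[0,0,0],[0,0,0]],"travel":[[-1,0,25],[0,0,35],[0,0,35],[0,0,25],[0,0,0],[0,0,0],[0,0,0],[0,0,0],[0,0,0],[0,0,0],[0,0,0],[0,0,0]],"gripper":[0,0,0,0,0,0,1,1,1,1,1,1]}' 15
python3 -m creep '{"rot":[[0,0,0],[0,0,0],[0,0,0],[0,0,7],[0,0,7],[0,0,7],[0,0,7],[0,0,0],[0,0,0]],"travel":[[0,0,-25],[0,0,-35],[0,0,-35],[0,0,0],[0,0,0],[0,0,0],[0,0,0],[0,0,0],[0,0,0]],"gripper":[1,1,1,1,1,1,1,1,1]}'
python3 go.py 398.5 -373 237
```

```text
clock: 18.07
eef_pos: [0.5432, -0.0422, 0.1438]
orientation: [[-0.366, 0.93, 0.001], [0.93, 0.366, 0.0], [-0.0, 0.001, -1.0]]
contact_force: [-0.1, -0.6, 0.5]
grip_width: 0.0515
gripper_force: 0.0
clock: 18.82
eef_pos: [0.5429, -0.0421, 0.2383]
orientation: [[0.109, 0.994, -0.0], [0.994, -0.109, -0.0], [-0.0, -0.0, -1.0]]
contact_force: [0.5, -0.0, -0.6]
grip_width: 0.0448
gripper_force: 15.0
pos [542.9 -42.1 238.3] phi -6.3 tool travel [-344.7 -107.4    1.4]
```

```bash
python3 -m creep '{"rot":[[0,0,0],[0,0,0],[0,0,0],[0,0,0],[0,0,0],[0,0,0],[0,0,0],[0,0,0],[0,0,0],[0,0,0],[0,0,0],[0,0,0]],"travel":[[-34.5,-10.7,0],[-34.5,-10.7,0],[-34.5,-10.7,0],[-34.5,-10.7,0],[-34.5,-10.7,0],[-34.5,-10.7,0],[-34.5,-10.7,0],[-34.5,-10.7,0],[-34.5,-10.7,0],[-34.5,-10.7,0],[0,0,0],[0,0,0]],"gripper":[1,1,1,1,1,1,1,1,1,1,1,1]}'
python3 go.py 398.5 -373 237
python3 - <<'E'
from h import *
a=[]
for c,(x,y) in {"side":(250,170),"scene":(310,180)}.items():
    im=grab_frame(c)[:,:,::-1];a.append(cv2.resize(im[y:y+150,x:x+130],None,fx=3,fy=3,interpolation=cv2.INTER_CUBIC))
cv2.imwrite("pics/p2.png",np.hstack(a))
E
```

```text
clock: 19.82
eef_pos: [0.3961, -0.3748, 0.2381]
orientation: [[0.114, 0.993, -0.001], [0.993, -0.114, -0.0], [-0.0, -0.001, -1.0]]
contact_force: [-0.6, -0.0, -1.0]
grip_width: 0.0449
gripper_force: 15.0
pos [ 396.1 -374.8  238.1] phi -6.5 tool travel [2.  2.2 1.1]
```

View pics/p2.png

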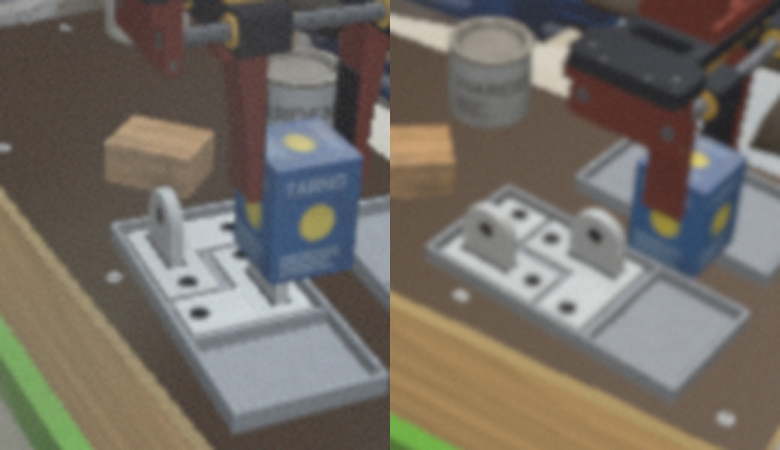

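The carton is held upright, with the fingertips about a third of the way up it. Lowering in steps.

```bash
python3 -m creep '{"rot":[[0,0,0],[0,0,0],[0,0,0],[0,0,0],[0,0,0],[0,0,0]],"travel":[[1.5,1.5,20],[0,0,35],[0,0,20],[0,0,8],[0,0,0],[0,0,0]],"gripper":[1,1,1,1,1,1]}'
python3 -m creep '{"rot":[[0,0,0],[0,0,0],[0,0,0]],"travel":[[0,0,5],[0,0,0],[0,0,0]],"gripper":[1,1,1]}'
```

```text
clock: 20.42
eef_pos: [0.4003, -0.3698, 0.155]
orientation: [[0.109, 0.994, -0.0], [0.994, -0.109, 0.001], [0.001, -0.0, -1.0]]
contact_force: [0.7, -0.0, 0.1]
grip_width: 0.0448
gripper_force: 15.0
clock: 20.67
eef_pos: [0.4006, -0.371, 0.1512]
orientation: [[0.111, 0.994, 0.002], [0.994, -0.111, -0.001], [-0.0, 0.002, -1.0]]
contact_force: [0.4, 0.8, 5.4]
grip_width: 0.0453
gripper_force: 15.0
```

```bash
python3 -m creep '{"rot":[[0,0,0],[0,0,0],[0,0,0],[0,0,0],[0,0,0],[0,0,0],[0,0,0],[0,0,0],[0,0,0],[0,0,0],[0,0,0],[0,0,0]],"travel":[[0,0,0],[0,0,0],[0,0,0],[0,0,0],[0,0,-25],[0,0,-30],[0,0,-30],[0,0,-30],[-20,15,0],[-20,15,0],[0,0,0],[0,0,0]],"gripper":[0.35,0.35,0.35,0.35,0.35,0.35,0.1,0,0,0,0,0]}'
python3 go.py 542 -153.3 141
python3 - <<'E'
from h import *
o,im=snap("w7")
cv2.imwrite("pics/w7c.png",cv2.resize(im[0:290,160:460],None,fx=2,fy=2,interpolation=cv2.INTER_CUBIC))
E
```

```text
clock: 21.67
eef_pos: [0.4244, -0.4151, 0.2645]
orientation: [[0.114, 0.993, -0.001], [0.993, -0.114, 0.0], [0.0, -0.001, -1.0]]
contact_force: [0.3, 0.8, -1.1]
grip_width: 0.0876
gripper_force: 0.0
pos [ 424.4 -415.1  264.5] phi -6.5 tool travel [273.4  87.1 123.5]
```

View pics/w7c.png

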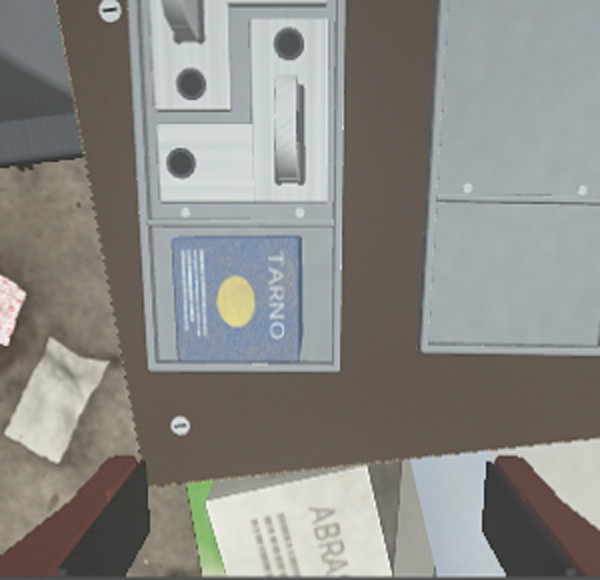

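Carton stands in its compartment. Next, the tin.

```bash
python3 -m creep '{"rot":[[0,0,0],[0,0,0],[0,0,0],[0,0,0],[0,0,0],[0,0,0],[0,0,0],[0,0,0],[0,0,0],[0,0,0]],"travel":[[34.2,10.9,0],[34.2,10.9,0],[34.2,10.9,0],[34.2,10.9,0],[34.2,10.9,0],[34.2,10.9,0],[34.2,10.9,0],[34.2,10.9,0],[0,0,0],[0,0,0]],"gripper":[0,0,0,0,0,0,0,0,0,0]}'
python3 go.py 542 -153.3 141
python3 -m creep '{"rot":[[0,0,0]],"travel":[[0,0,0]],"gripper":[0]}'
python3 go.py 542 -153.3 141
```

```text
clock: 22.55
eef_pos: [0.5421, -0.1496, 0.2649]
orientation: [[0.108, 0.994, -0.001], [0.994, -0.108, 0.001], [0.001, -0.001, -1.0]]
contact_force: [-0.3, -0.7, 0.3]
grip_width: 0.0879
gripper_force: 0.0
pos [ 542.1 -149.6  264.9] phi -6.2 tool travel [ -3.7   0.4 123.9]
clock: 22.63
eef_pos: [0.5413, -0.1529, 0.2652]
orientation: [[0.113, 0.994, -0.001], [0.994, -0.113, -0.0], [-0.0, -0.001, -1.0]]
contact_force: [-0.1, -0.8, -0.1]
grip_width: 0.0876
gripper_force: 0.0
pos [ 541.3 -152.9  265.2] phi -6.5 tool travel [ -0.2   0.9 124.2]
```

```bash
python3 -m creep '{"rot":[[0,0,0],[0,0,0],[0,0,0],[0,0,0],[0,0,0],[0,0,0],[0,0,0],[0,0,0],[0,0,0],[0,0,0],[0,0,0],[0,0,0]],"travel":[[-1,1,25],[0,0,35],[0,0,35],[0,0,29],[0,0,0],[0,0,0],[0,0,0],[0,0,0],[0,0,0],[0,0,0],[0,0,0],[0,0,0]],"gripper":[0,0,0,0,0,1,1,1,1,1,1,1]}' 25
python3 -m creep '{"rot":[[0,0,0],[0,0,0],[0,0,0],[0,0,0]],"travel":[[0,0,-20],[0,0,-30],[0,0,0],[0,0,0]],"gripper":[1,1,1,1]}'
python3 go.py 530.7 -303 190
```

```text
clock: 23.63
eef_pos: [0.5439, -0.1543, 0.1432]
orientation: [[0.113, 0.994, 0.003], [0.994, -0.113, -0.001], [-0.0, 0.003, -1.0]]
contact_force: [-2.2, -0.7, 7.1]
grip_width: 0.0619
gripper_force: 25.0
clock: 23.97
eef_pos: [0.5441, -0.154, 0.1932]
orientation: [[0.113, 0.994, 0.004], [0.994, -0.113, -0.001], [-0.0, 0.004, -1.0]]
contact_force: [0.2, -0.0, -2.6]
grip_width: 0.0625
gripper_force: 25.0
pos [ 544.1 -154.   193.2] phi -6.5 tool travel [-149.5    3.5    3.3]
```

```bash
python3 -m creep '{"rot":[[0,0,0],[0,0,0],[0,0,0],[0,0,0],[0,0,0],[0,0,0],[0,0,0],[0,0,0],[0,0,0],[0,0,0]],"travel":[[-37.4,0.9,0],[-37.4,0.9,0],[-37.4,0.9,0],[-37.4,0.8,0],[0,0,0],[0,0,0],[0,0,20],[0,0,18],[0,0,6],[0,0,0]],"gripper":[1,1,1,1,1,1,1,1,1,1]}'
python3 -m creep '{"rot":[[0,0,0],[0,0,0],[0,0,0]],"travel":[[0,0,3],[0,0,0],[0,0,0]],"gripper":[1,1,1]}'
```

```text
clock: 24.8
eef_pos: [0.5289, -0.3007, 0.1458]
orientation: [[0.111, 0.994, -0.003], [0.994, -0.111, 0.002], [0.002, -0.003, -1.0]]
contact_force: [-0.2, 0.2, -1.0]
grip_width: 0.0619
gripper_force: 25.0
clock: 25.05
eef_pos: [0.5301, -0.302, 0.1445]
orientation: [[0.112, 0.994, 0.001], [0.994, -0.112, 0.0], [0.0, 0.001, -1.0]]
contact_force: [1.0, 1.0, 0.4]
grip_width: 0.062
gripper_force: 25.0
```

```bash
python3 -m creep '{"rot":[[0,0,0],[0,0,0]],"travel":[[0,0,1],[0,0,0]],"gripper":[1,1]}'
python3 -m creep '{"rot":[[0,0,0],[0,0,0],[0,0,0],[0,0,0],[0,0,0],[0,0,0],[0,0,0],[0,0,0],[0,0,0],[0,0,0]],"travel":[[0,0,0],[0,0,0],[0,0,0],[0,0,0],[0,0,-25],[0,0,-30],[0,0,-30],[0,0,-30],[0,0,0],[0,0,0]],"gripper":[0.1,0.1,0.1,0.1,0.1,0,0,0,0,0]}'
python3 go.py 437 -155 131
```

```text
clock: 25.22
eef_pos: [0.5302, -0.302, 0.1445]
orientation: [[0.112, 0.994, 0.001], [0.994, -0.112, 0.001], [0.001, 0.001, -1.0]]
contact_force: [-1.8, 2.5, 8.3]
grip_width: 0.0621
gripper_force: 25.0
clock: 26.05
eef_pos: [0.5304, -0.3034, 0.26]
orientation: [[0.113, 0.994, 0.003], [0.994, -0.113, -0.002], [-0.001, 0.004, -1.0]]
contact_force: [0.1, -0.1, -1.4]
grip_width: 0.0877
gripper_force: 0.0
pos [ 530.4 -303.4  260. ] phi -6.5 tool travel [ 137.1 -110.   128.5]
```

```bash
python3 -m creep '{"rot":[[0,0,0],[0,0,0],[0,0,0],[0,0,0],[0,0,6.6],[0,0,6.6],[0,0,6.6],[0,0,6.6],[0,0,6.6],[0,0,6.6],[0,0,6.4],[0,0,0]],"travel":[[34.3,-27.5,0],[34.3,-27.5,0],[34.3,-27.5,0],[34.2,-27.5,0],[0,0,0],[0,0,0],[0,0,0],[0,0,0],[0,0,0],[0,0,0],[0,0,0],[0,0,0]],"gripper":[0,0,0,0,0,0,0,0,0,0,0,0]}'
python3 -m creep '{"rot":[[0,0,0]],"travel":[[0,0,0]],"gripper":[0]}' >/dev/null
python3 go.py 437 -155 130
```

```text
clock: 27.05
eef_pos: [0.4399, -0.1617, 0.2569]
orientation: [[0.796, 0.605, -0.002], [0.605, -0.796, 0.0], [-0.002, -0.002, -1.0]]
contact_force: [0.9, 0.1, -0.4]
grip_width: 0.0876
gripper_force: 0.0
pos [ 440.1 -161.7  257.2] phi -52.3 tool travel [  1.8  -7.  127.2]
```

```bash
python3 -m creep '{"rot":[[0,0,0],[0,0,0],[0,0,0],[0,0,0],[0,0,0],[0,0,0],[0,0,0],[0,0,0],[0,0,0],[0,0,0],[0,0,0],[0,0,0]],"travel":[[1.8,-7,0],[0,0,30],[0,0,35],[0,0,35],[0,0,26],[0,0,0],[0,0,0],[0,0,0],[0,0,0],[0,0,0],[0,0,0],[0,0,0]],"gripper":[0,0,0,0,0,0,1,1,1,1,1,1]}' 20
python3 -m creep '{"rot":[[0,0,0],[0,0,0]],"travel":[[0,0,0],[0,0,0]],"gripper":[1,1]}'
```

```text
clock: 28.13
eef_pos: [0.4387, -0.1554, 0.1337]
orientation: [[0.793, 0.609, 0.002], [0.609, -0.793, -0.0], [0.002, 0.002, -1.0]]
contact_force: [-1.7, 0.5, 7.5]
grip_width: 0.0597
gripper_force: 20.0
clock: 28.3
eef_pos: [0.4387, -0.1553, 0.1337]
orientation: [[0.793, 0.609, 0.002], [0.609, -0.793, -0.0], [0.002, 0.002, -1.0]]
contact_force: [-1.2, 1.2, 7.9]
grip_width: 0.0597
gripper_force: 20.0
```

```bash
python3 -m creep '{"rot":[[0,0,0],[0,0,0],[0,0,0],[0,0,-6.5],[0,0,-6.5],[0,0,-6.5],[0,0,-6.5],[0,0,-6.5],[0,0,-6.5],[0,0,-6.5],[0,0,0],[0,0,0]],"travel":[[0,0,-30],[0,0,-35],[0,0,-35],[0,0,0],[0,0,0],[0,0,0],[0,0,0],[0,0,0],[0,0,0],[0,0,0],[0,0,0],[0,0,0]],"gripper":[1,1,1,1,1,1,1,1,1,1,1,1]}'
python3 go.py 521.7 -376.5 136
```

```text
clock: 29.3
eef_pos: [0.4378, -0.1553, 0.2326]
orientation: [[0.125, 0.992, 0.001], [0.992, -0.125, -0.0], [-0.0, 0.001, -1.0]]
contact_force: [-0.4, -0.5, -0.3]
grip_width: 0.0602
gripper_force: 20.0
pos [ 437.8 -155.3  232.6] phi -7.2 tool travel [-208.9  110.9   96.7]
```

```bash
python3 -m creep '{"rot":[[0,0,0],[0,0,0],[0,0,0],[0,0,0],[0,0,0],[0,0,0],[0,0,0],[0,0,0],[0,0,0],[0,0,0],[0,0,0]],"travel":[[-26.1,13.9,0],[-26.1,13.9,0],[-26.1,13.9,0],[-26.1,13.9,0],[-26.1,13.9,0],[-26.1,13.9,0],[-26.1,13.9,0],[-26.1,13.9,0],[0,0,0],[0,0,0],[0,0,0]],"gripper":[1,1,1,1,1,1,1,1,1,1,1]}'
python3 go.py 521.7 -376.5 136
python3 - <<'E'
from h import *
a=[]
for c,(x,y) in {"side":(320,170),"scene":(340,160)}.items():
    im=grab_frame(c)[:,:,::-1];a.append(cv2.resize(im[y:y+130,x:x+130],None,fx=3,fy=3,interpolation=cv2.INTER_CUBIC))
cv2.imwrite("pics/p3.png",np.hstack(a))
E
```

```text
clock: 30.22
eef_pos: [0.5226, -0.3752, 0.2319]
orientation: [[0.124, 0.992, -0.001], [0.992, -0.124, 0.001], [0.001, -0.001, -1.0]]
contact_force: [0.8, 0.1, -0.5]
grip_width: 0.0593
gripper_force: 20.0
pos [ 522.6 -375.2  231.9] phi -7.1 tool travel [-1.5 -0.6 95.9]
```

View pics/p3.png

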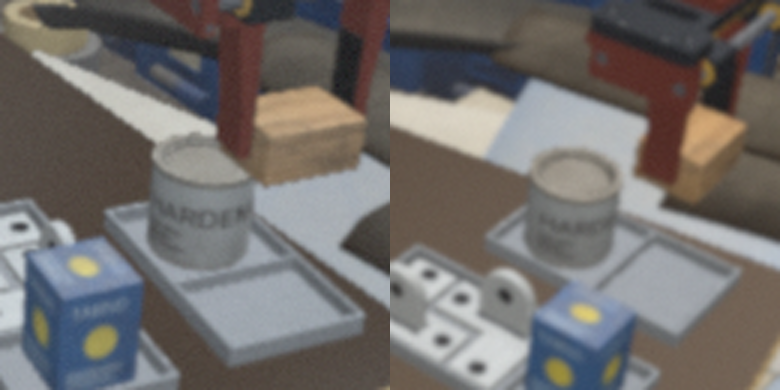

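The tin stands in its compartment and the block is held level above its own. Lowering it.

```bash
python3 -m creep '{"rot":[[0,0,0],[0,0,0],[0,0,0],[0,0,0],[0,0,0],[0,0,0],[0,0,0]],"travel":[[-1,-0.5,30],[0,0,35],[0,0,20],[0,0,6],[0,0,3],[0,0,0],[0,0,0]],"gripper":[1,1,1,1,1,1,1]}'
python3 go.py 521.7 -376.5 137
```

```text
clock: 30.9
eef_pos: [0.523, -0.3773, 0.1401]
orientation: [[0.122, 0.993, 0.002], [0.993, -0.122, -0.001], [-0.001, 0.002, -1.0]]
contact_force: [0.1, 0.3, 0.3]
grip_width: 0.0599
gripper_force: 20.0
pos [ 523.  -377.3  140.1] phi -7.0 tool travel [ 0.6 -1.4  3.1]
```

```bash
python3 -m creep '{"rot":[[0,0,0],[0,0,0],[0,0,0]],"travel":[[0,0,2],[0,0,1],[0,0,0]],"gripper":[1,1,1]}'
python3 -m creep '{"rot":[[0,0,0],[0,0,0],[0,0,0],[0,0,0],[0,0,0],[0,0,0],[0,0,0],[0,0,0],[0,0,0],[0,0,0],[0,0,0],[0,0,0]],"travel":[[0,0,0],[0,0,0],[0,0,0],[0,0,0],[0,0,-25],[0,0,-30],[0,0,-30],[0,0,-30],[-15,-20,-20],[-15,-20,-10],[0,0,0],[0,0,0]],"gripper":[0.15,0.15,0.15,0.15,0.15,0,0,0,0,0,0,0]}'
python3 - <<'E'
from h import *
o,im=snap("w8")
cv2.imwrite("pics/w8c.png",cv2.resize(im[0:290,130:530],None,fx=2,fy=2,interpolation=cv2.INTER_CUBIC))
E
```

```text
clock: 31.15
eef_pos: [0.5224, -0.3771, 0.1359]
orientation: [[0.122, 0.993, 0.001], [0.993, -0.122, -0.0], [-0.0, 0.001, -1.0]]
contact_force: [-0.2, 0.5, -1.3]
grip_width: 0.0601
gripper_force: 20.0
clock: 32.15
eef_pos: [0.4777, -0.4033, 0.2815]
orientation: [[0.125, 0.992, 0.002], [0.992, -0.125, -0.001], [-0.001, 0.002, -1.0]]
contact_force: [-0.1, -0.1, -0.0]
grip_width: 0.0877
gripper_force: 0.0
```

View pics/w8c.png

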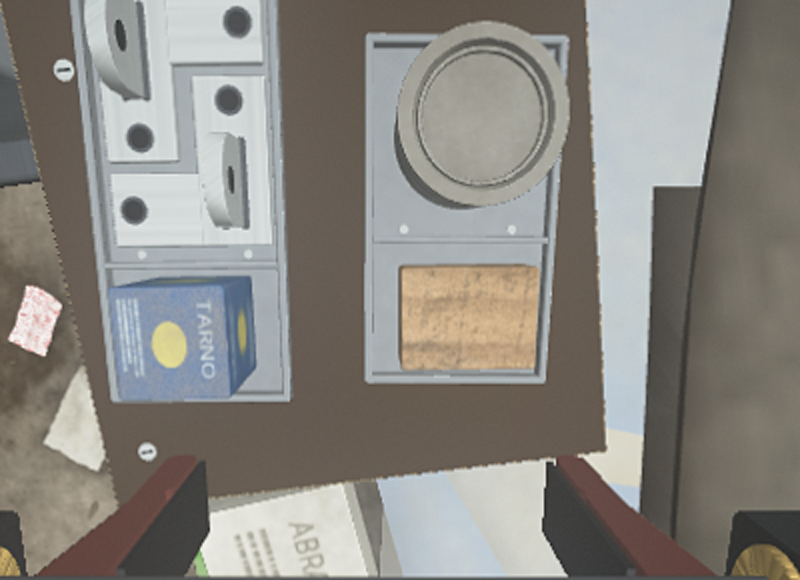

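The last picture shows the brackets interlocked, the carton and tin upright, and the block flat inside its compartment at (470,318). The gripper is clear.

```bash
python3 -c "
from plant import *;print(hand_in())"
```

```text
the job is handed in; nothing more can be done
None
```

Both kits are made up as asked and handed in at about 32 s with the gripper clear; my first try at lowering bracket A caught on a tray wall and read up to 43 N at the wrist (limit 120 N), so I backed off, shifted it 2 mm and it went in.

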